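# Sweep loose tube caps into the collecting bay

## Robot

A 7-joint arm with a two-finger parallel gripper is mounted at the origin on the work surface. World frame = base frame: x ahead of the robot, y to its left, z up, the work surface at z = 0. Lengths are in m, angles in rad, forces in N, time in s.
With the tool pointing down it reaches from about 0.375 to 0.925 m from the base axis. Payload 3.1 kg.
Tool frame: the origin (TCP) lies between the finger pads; the fingertips stand 19 mm ahead of it and the grasp point (between the pads) is the TCP; z points along the fingers, y is the line along which they close (so a half turn about z gives the same grasp; the last joint's range is limited). The gripper opens to 85 mm and grips with 20 to 120 N. Pads are 22 mm wide; open, the fingers measure 114 mm over their backs; the gripper's body (76 mm by 85 mm) begins 54 mm behind the grasp point. The pads swing forward as they close: fully open they stand 13 mm farther back than shut.
Start: joints at [1.079, 0.383, 0.044, 1.598, -0.018, 1.161, -0.05], TCP at [0.249, -0.6, 0.25] pointing down, gripper open.
Joint ranges: [-2.61, 2.61], [-0.41, 2.15], [-1.48, 1.57], [0, 2.5], [-1.57, 4.71], [0.05, 1.97], [-2.85, 2.85]. Speed limits (rad/s): [2.79, 2.79, 3.14, 3.14, 3.14, 3.14, 3.14].

## Interface

Orientations are given as a unit quaternion [x, y, z, w].
In Python, from bench import move_ptp, movel, move_j, move_gripper, pause, inverse_kinematics, read_camera, camera_params, MotionError, sign_off, look_for, tip_of, read_time_s, read_qpos, read_joint_vel, read_effort, read_eef_pos, read_tcp_rot, read_ft_force, read_ft_torque, read_finger_gap, read_grasp_force gives the robot as it stands. Calls block until the motion is done:
- move_ptp(position, orientation): joint-space move of the TCP to a pose.
- movel(position, orientation=None, speed=0.15): straight line of the TCP; orientation=None keeps the orientation; speed is the mean speed in m/s.
- move_j(angles): joint-space move.
- move_gripper(opening, effort=None): finger opening in m; effort is the grip in N (None keeps the last); returns when the fingers have stopped.
- pause(seconds).
- inverse_kinematics(position, orientation): joint angles nearest the present ones, or None.
- read_camera(name): name is "scene" or "top" or "wrist"; returns the picture (400x640x3 uint8, red, green, blue); there is no depth.
- camera_params(name): a dict with "K" (3x3 intrinsics, pixels), "camera_from_world" (4x4, takes a point from world to camera coordinates). Camera axes: x right, y down, z forward; pixel columns grow to the right and rows downward; lengths in m; the calibration is good to about 2 mm. A picture is of the moment at which its call begins: read the wrist's pose just before it. camera_params takes no time and is no camera call; for the wrist camera it gives the pose at the moment of the call.
A pose or a line that the arm cannot do raises MotionError and nothing moves.
- sign_off(): hands the job in; it is judged then, once.
Trained networks look in the newest picture that a camera, given by its name, has taken for a name from the list of things; names that differ only in an ending like _2 or _b are one class to them, and where a whole thing is asked for, a point or a joint stands for the part that bears it (a point fixed in the world has none). Each returns a list of dicts, best first, with "confidence" (0 to 1); they miss things now and then, are a little off and sometimes report something else, mostly with a low value. They report only what shows in the picture. A call takes as long as a camera call.
- look_for(camera, name): "at" ([column, row] in pixels, amid what is visible of it).
- tip_of(camera, name): "at" ([column, row] in pixels: a listed point, or the origin of a listed thing).
Readings, each from a call of its own:
- read_time_s(): time.
- read_qpos(): joint angles.
- read_joint_vel(): joint speeds.
- read_effort(): joint torques, N m.
- read_eef_pos(): TCP position.
- read_tcp_rot(): TCP orientation.
- read_ft_force(): force on the tool from outside, world axes, zero at the start.
- read_ft_torque(): the same for the moment, N m.
- read_finger_gap(): finger opening in m.
- read_grasp_force(): force on a finger pad.
Only numpy, scipy, OpenCV 4.12 (cv2) and the standard library are available. Lean on these libraries where they do the work, as an engineer would, in place of code of your own. Each camera call takes 0.05 s, during which the arm holds its last target. There are 200 camera calls.

## Task

Three loose tube caps lie about on the steel lab bench. With the gripper's fingers closed, sweep them along the bench through the open side of the three-sided white collecting bay, so that all three end lying flat and completely inside it. Only push them, gently, with the fingertips - do not pinch, lift or flip a cap or jam it against a wall - and leave the vials, jar, tubes, beaker and bottle where they stand.

Things in the scene. Friction and masses are not known exactly. Their poses are not given: they have to be found in the camera images.
- bay: low three-sided bay of white-painted sheet metal, fixed to the bench, at the robot's left; walls 25 mm high and 4 mm thick on both sides and at the back, the fourth side (the mouth) open, no floor or sill: the caps slide on the bench itself. Inside it is 160 mm wide and 120 mm deep. Origin at the middle of the mouth, on the bench; its x axis points straight into the bay (back wall at x = 120 mm), its y axis along the mouth (side walls at y = +-80 mm), z up
- cap_a: loose screw cap of a large sample tube, a ribbed plastic disc 35 mm across (ribs add 1 mm) and 14 mm high, 10 to 18 g, lying flat on the bench, top up; origin at the centre of its underside, z up. It slides freely when pushed. The three caps are alike and lie in any order: one nearer the robot, one farther away, one in between and nearer the bay
- cap_b: loose screw cap of a large sample tube, a ribbed plastic disc 35 mm across (ribs add 1 mm) and 14 mm high, 10 to 18 g, lying flat on the bench, top up; origin at the centre of its underside, z up. It slides freely when pushed. The three caps are alike and lie in any order: one nearer the robot, one farther away, one in between and nearer the bay
- cap_c: loose screw cap of a large sample tube, a ribbed plastic disc 35 mm across (ribs add 1 mm) and 14 mm high, 10 to 18 g, lying flat on the bench, top up; origin at the centre of its underside, z up. It slides freely when pushed. The three caps are alike and lie in any order: one nearer the robot, one farther away, one in between and nearer the bay
- vial_1: small brown glass vial with a screw cap, 24 mm across and 45 mm high, standing on the bench among the caps, to be left alone; origin at the centre of its underside
- vial_2: small clear vial with a screw cap, 24 mm across and 45 mm high, standing on the bench among the caps, to be left alone; origin at the centre of its underside
- jar: squat white jar with a lid, 48 mm across and 50 mm high, on the far side of the work, to be left alone; origin at the centre of its underside
- tube_1: standing capped culture tube with a paper label, at the robot's right, 35 mm across at its cap, 29 mm below, 115 mm high, to be left alone; origin at the centre of its underside
- tube_2: standing capped culture tube with a paper label, at the robot's right, 35 mm across at its cap, 29 mm below, 115 mm high, to be left alone; origin at the centre of its underside
- beaker: open glass beaker, 68 mm across and 85 mm high, at the far left, to be left alone; origin at the centre of its underside
- reagent: white bottle, 66 mm across and 160 mm high, at the robot's right, to be left alone; origin at the centre of its underside

How it is judged:
By the outcome, as a careful person would: the job done as asked, in the order asked, and still so for the second after the job is handed in, with the robot touching nothing.
It also fails if it takes over 64 s, if anything falls off the work surface, if the arm or the gripper's body presses on something with over 40 N, if the wrist force passes 120 N, or if a joint passes its speed limit or range.

## Working session

There is one attempt and no reset: what is moved stays moved. The work goes in short steps, each a Python script; the robot and the scene stay as the last script left them, time stands still between calls to the robot, and variables do not carry over. Pictures are saved under pics/ and viewed, at most 10 in all, crops included, and the job is handed in when it is done.

```bash
mkdir -p pics; cat > h.py <<'E'
import numpy as np, cv2
from bench import *
def ray(cam,uv,z,P=None):
    P=P or camera_params(cam); K=np.array(P["K"]);T=np.array(P["camera_from_world"])
    R=T[:3,:3];t=T[:3,3];c=-R.T@t
    d=R.T@np.linalg.inv(K)@np.array([uv[0],uv[1],1.])
    return c+d*(z-c[2])/d[2]
def save(cam,name):
    im=read_camera(cam); cv2.imwrite("pics/"+name,im[:,:,::-1]); return im
E
python3 - <<'E'
from h import *
for cam in("top","scene"):
    save(cam,cam+"1.png")
    for n,z in[("cap_a",.007),("bay",.0),("vial_1",.02),("vial_2",.02),("jar",.025),("tube_1",.06),("beaker",.04),("reagent",.08)]:
        for f in ((look_for,tip_of) ):
            for d in f(cam,n):
                if d["confidence"]>.3: print(cam,n,f.__name__,np.round(d["at"]),round(d["confidence"],2),np.round(ray(cam,d["at"],z if f is look_for else 0),3))
print(read_time_s(), read_tcp_rot(), read_eef_pos(),camera_params("top"))
E
```

```text
top cap_a call [299. 206.] 0.73 [ 0.513 -0.004  0.007]
top cap_a call [352. 162.] 0.55 [ 0.632 -0.142  0.007]
top cap_a call [339. 228.] 0.53 [ 0.457 -0.11   0.007]
top cap_a call [203. 168.] 0.47 [0.611 0.254 0.007]
top cap_a call [336. 228.] 0.65 [ 0.455 -0.104  0.   ]
top cap_a call [349. 162.] 0.53 [ 0.635 -0.135  0.   ]
top cap_a call [298. 203.] 0.47 [ 0.522 -0.001  0.   ]
top bay call [202. 177.] 0.85 [0.587 0.258 0.   ]
top vial_1 call [387. 193.] 0.66 [ 0.549 -0.234  0.02 ]
top vial_1 call [355. 196.] 0.55 [ 0.543 -0.153  0.   ]
top vial_1 call [387. 192.] 0.45 [ 0.554 -0.237  0.   ]
top vial_1 call [458. 156.] 0.45 [ 0.656 -0.429  0.   ]
top vial_2 call [387. 193.] 0.66 [ 0.549 -0.234  0.02 ]
top vial_2 call [355. 196.] 0.55 [ 0.543 -0.153  0.   ]
top vial_2 call [387. 192.] 0.45 [ 0.554 -0.237  0.   ]
top vial_2 call [458. 156.] 0.45 [ 0.656 -0.429  0.   ]
top jar call [291. 122.] 0.79 [0.737 0.021 0.025]
top jar call [203. 171.] 0.6 [0.597 0.248 0.025]
top jar call [292. 123.] 0.66 [0.742 0.02  0.   ]
top tube_1 call [440. 197.] 0.66 [ 0.532 -0.361  0.06 ]
top tube_1 call
[... 2017 characters left out ...]
aker call [431. 130.] 0.95 [0.721 0.271 0.   ]
scene reagent call [154. 276.] 0.58 [ 0.347 -0.398  0.08 ]
scene reagent call [165. 285.] 0.87 [ 0.341 -0.393  0.   ]
1.7 [ 9.80680079e-01  1.95618464e-01  4.58065281e-06 -7.02507058e-06] [ 0.24938354 -0.6002639   0.25027074] {'K': array([[448.16252344,   0.        , 322.31148509],
       [  0.        , 448.16252344, 190.40403375],
       [  0.        ,   0.        ,   1.        ]]), 'camera_from_world': array([[ 0.01848572, -0.99982095, -0.00404391, -0.07534329],
       [-0.98309689, -0.01743936, -0.18225361,  0.54533741],
       [ 0.18215046,  0.00734464, -0.98324324,  1.09027076],
       [ 0.        ,  0.        ,  0.        ,  1.        ]])}
```

View pics/top1.png

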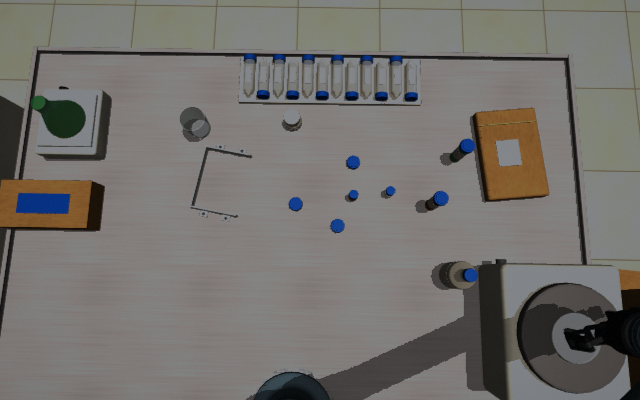

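View pics/scene1.png

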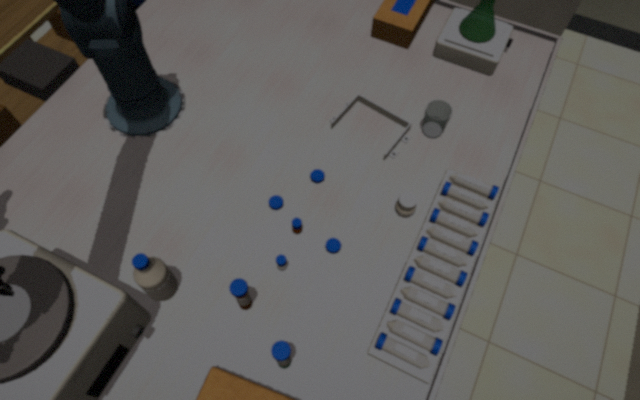

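The top view shows the caps at about (295,204), (353,162) and (337,226). The vials are at (353,195) and (390,191). The bay's mouth ends are at about (251,156) and (238,216), with back corners at (207,149) and (192,207). The scene view agrees.

```bash
cat >> h.py <<'E'
def caps(im,P):
    "blue cap tops in a top picture -> world xy (z=.014)"
    h=cv2.cvtColor(im,cv2.COLOR_RGB2HSV); m=cv2.inRange(h,(100,120,50),(130,255,255))
    n,_,s,c=cv2.connectedComponentsWithStats(m)
    return [(ray("top",c[i],.012,P)[:2],s[i,4]) for i in range(1,n) if s[i,4]>25 and 190<c[i][0]<400 and 135<c[i][1]<260]
E
python3 - <<'E'
from h import *
im=cv2.imread("pics/top1.png")[:,:,::-1].copy();P=camera_params("top")
for p,a in caps(im,P): print(p.round(4),a)
cv2.imwrite("pics/crop.png",cv2.resize(im[135:245,180:300,::-1],None,fx=6,fy=5.4,interpolation=cv2.INTER_CUBIC))
move_gripper(0)
print(read_time_s(),read_finger_gap())
save("wrist","w1.png")
E
```

```text
[ 0.6331 -0.1451] 130
[ 0.5574 -0.2434] 65
[ 0.5456 -0.1463] 66
[0.5174 0.0056] 142
[ 0.4627 -0.1051] 143
2.4667 -0.00023627513167990552
```

View pics/crop.png

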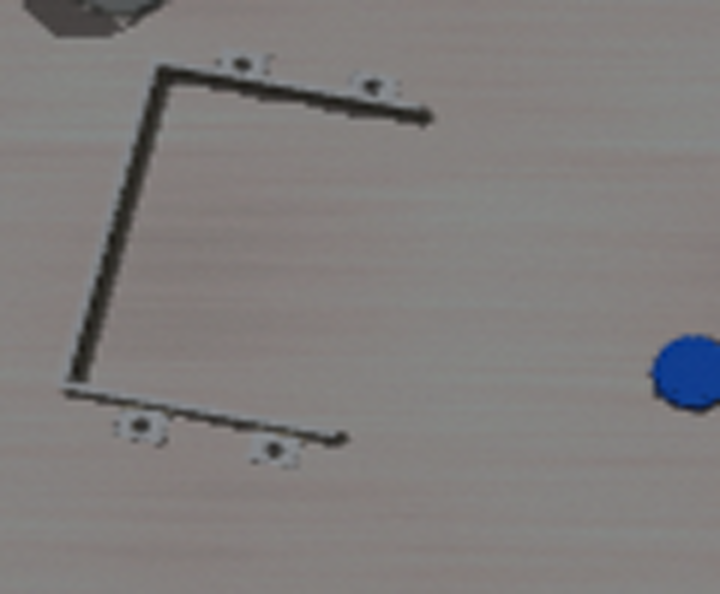

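View pics/w1.png

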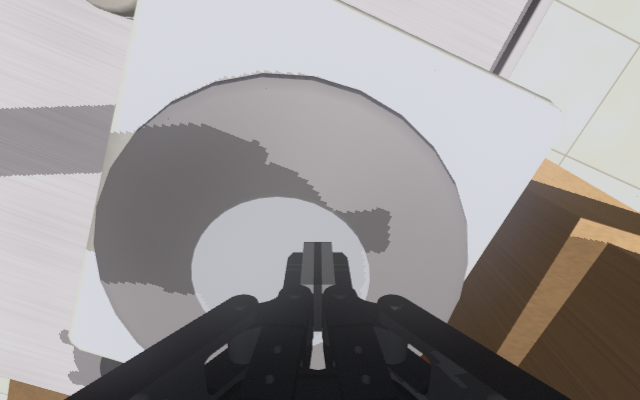

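The crop shows the bay's wall tops. In crop pixels the outer corners are (160,67), (430,112), (66,390) and (343,435). The wrist view shows the fingers shut, with the pad pair at (318,245). Next I fit the bay and push the nearest cap.

```bash
cat >> h.py <<'E'
from scipy.spatial.transform import Rotation as Ro
C=[(160,67),(430,112),(66,390),(343,435)] # back-far, mouth-far, back-near, mouth-near (wall tops, outer)
W=[ray("top",(180+u/6,135+v/5.4),.024)[:2] for u,v in C]
bf,mf,bn,mn=W
ex=(bf-mf)+(bn-mn); ex/=np.linalg.norm(ex); ey=np.array([-ex[1],ex[0]])
ctr=sum(W)/4; O=ctr-ex*.062          # mouth middle (outer depth 124, so centre 62 from the mouth)
def loc(p): d=np.asarray(p)[:2]-O; return np.array([d@ex,d@ey])
def wor(l): return O+ex*l[0]+ey*l[1]
def quat(d):
    best=None
    q0=np.array(read_qpos())
    for s in(1,-1):
        x=np.array([s*d[0],s*d[1],0]);z=np.array([0,0,-1.]);q=Ro.from_matrix(np.c_[x,np.cross(z,x),z]).as_quat()
        j=inverse_kinematics([.5,0.05,.2],q)
        if j is None: continue
        c=np.abs(np.array(j)-q0).max()
        if best is None or c<best[0]: best=(c,q)
    return best[1]
def push(p,t,Z=.025,gap=.046,r=.029,v=.06,stop=None):
    "push cap centred at p to t (world xy)"
    d=(t-p)/np.linalg.norm(t-p); q=quat(d); s=p-gap*d
    move_ptp([*s,.16],q); movel([*s,Z],q,speed=.15)
    print("down F",np.round(read_ft_force(),1),read_eef_pos().round(4) if hasattr(read_eef_pos(),'round') else read_eef_pos())
    e=t-r*d; movel([*e,Z],q,speed=v)
    print("push F",np.round(read_ft_force(),1))
    b=e-.012*d; movel([*b,Z],q,speed=.1); movel([*b,.16],q,speed=.25)
    print("t",read_time_s())
E
python3 - <<'E'
from h import *
print("depths",np.linalg.norm(bf-mf),np.linalg.norm(bn-mn),"widths",np.linalg.norm(bf-bn),np.linalg.norm(mf-mn))
print("O",O,"ex",ex,"ey",ey,[loc(w).round(3) for w in W])
for p in[(.6331,-.1451),(.5174,.0056),(.4627,-.1051)]: print(loc(p))
print("q",quat(ex))
p=np.array([.5174,.0056]); q=quat(ex)
t=wor((.0,-.01)) ; d=(t-p)/np.linalg.norm(t-p); s=p-.046*d
move_ptp([*s,.2],quat(d)); print(read_time_s(),read_qpos())
im=save("top","top2.png"); print(caps(im,camera_params("top")))
save("wrist","w2.png")
E
```

```text
depths 0.12229842544029232 0.12229128833856463 widths 0.16363795927360725 0.1624495547988587
O [0.56128331 0.13723588] ex [0.16461477 0.98635794] ey [-0.98635794  0.16461477] [array([ 0.122, -0.082]), array([-0.001, -0.081]), array([0.125, 0.082]), array([0.002, 0.081])]
[-0.26666215 -0.11731361]
[-0.13706394  0.02161545]
[-0.25525819  0.05734637]
q [0.76309068 0.64629143 0.         0.        ]
4.725 [ 0.46992677  0.19783455 -0.51851241  1.97714596  0.11697429  0.99508294
 -0.49931093]
[(array([ 0.63272216, -0.14491005]), np.int32(133)), (array([ 0.55735191, -0.24336661]), np.int32(65)), (array([ 0.54564183, -0.14631125]), np.int32(66)), (array([ 0.46302244, -0.10790982]), np.int32(116))]
```

View pics/w2.png

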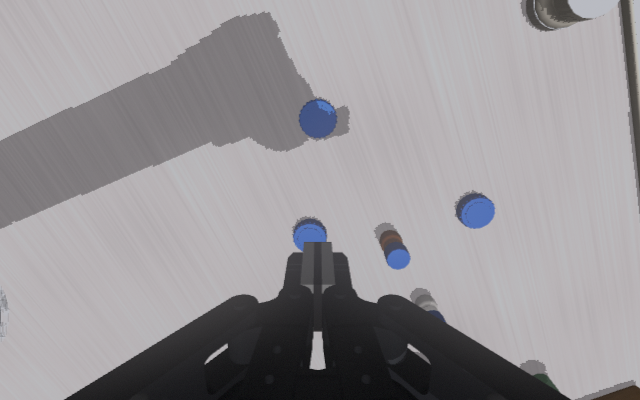

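The wrist view shows the target cap at (318,118), dead ahead of the closed fingertips at (318,245). The bay dimensions agree with those given. Next I push this cap in, deep and central.

```bash
python3 - <<'E'
from h import *
p=ray("wrist",(318,118),.013)[:2]; print("wrist cap",p,loc(p))
p=np.array([.5174,.0056])*.5+p*.5
push(p,wor((.085,0)))
move_ptp([*(wor((-.267,-.117))-.05*ex),.2],quat(ex))
im=save("top","top3.png"); print([(loc(c).round(3),a) for c,a in caps(im,camera_params("top"))],read_time_s())
E
```

```text
wrist cap [0.51963438 0.0054786 ] [-0.13681587  0.01939156]
down F [0.5 0.1 0.4] [ 0.508  -0.0389  0.0261]
push F [-0.1 -0.4 -0.6]
t 11.2667
[(array([-0.266, -0.117]), np.int32(129)), (array([0.084, 0.001]), np.int32(142)), (array([-0.282, -0.031]), np.int32(67)), (array([-0.255,  0.057]), np.int32(142))] 12.7417
```

View pics/top3.png

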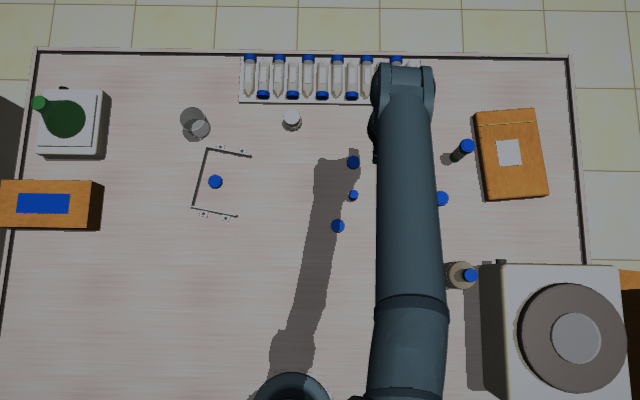

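The first cap sits in the bay at (215,182), local (84, 1) mm, within 1 mm of the target. Next are the far cap, in two legs, and the near cap.

```bash
python3 - <<'E'
from h import *
P=camera_params("top")
t=wor((-.055,-.04)); push(np.array(wor((-.266,-.117))),t)
p3=np.array(wor((-.255,.057))); 
move_ptp([*(p3-.06*ex),.16],quat(ex))
L=[(c,loc(c)) for c,a in caps(save("top","top4.png"),P)]; print([l.round(3) for c,l in L])
c2=[c for c,l in L if -.1<l[0]<0 and -.075<l[1]<0]
assert len(c2)==1
push(p3,wor((.055,.042)))
push(c2[0],wor((.055,-.042)))
move_ptp([*(wor((-.3,-.117))),.2],quat(ex))
print([loc(c).round(3) for c,a in caps(save("top","top5.png"),P)],read_time_s())
E
```

```text
down F [ 1.3  0.3 -0.3] [ 0.6426 -0.1898  0.0264]
push F [-0.3 -0.3 -0.6]
t 19.3083
[array([-0.055, -0.04 ]), array([0.084, 0.001]), array([-0.255,  0.057])]
down F [ 0.2 -0.5 -0.3] [ 0.4542 -0.1502  0.0257]
push F [0.9 0.1 0.3]
t 28.2
down F [-0.  -0.   0.7] [0.5839 0.0315 0.026 ]
push F [ 0.6  0.1 -0.1]
t 33.1
[array([ 0.054, -0.042]), array([0.084, 0.001]), array([-0.282, -0.031]), array([0.054, 0.043])] 34.3833
```

View pics/top5.png

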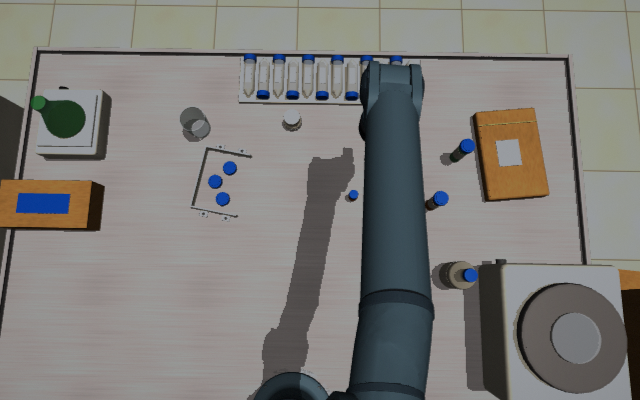

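All three caps, at (230,168), (215,182) and (222,199), lie inside the bay. The visible bystanders haven't moved.

```bash
python3 -c "
from bench import *
print(sign_off())"
```

```text
the job is handed in; nothing more can be done
None
```

All three caps were pushed into the bay and lie completely inside it, and I handed the job in at about 34 s of the 64 s limit; the final picture shows no moved bystanders, though the arm hid the clear vial.

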